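# Brush out the coffee cup and hang the brush up

## Task

Somebody left the little wooden cup brush standing on its bristles. Use it to brush the bottom of the coffee cup: hold it upright, dip it into the cup until the bristles press gently on the bottom, and lift it out again, leaving the cup where it stands. Then hang the brush upright in the empty notch of the brush stand, its collar lying flat on the steel plate behind the turned-up lip, without touching the two brushes that hang there, and let go of it.

Things in the scene. Friction and masses are not known exactly. Their poses are not given: they have to be found in the camera images.
- cup_brush: Short round brush, 132 mm long, 90 g, standing upright on its cream bristles. Origin: on its axis at the underside of the collar, 72 mm above the bristle ends; z points up the handle. Collar 27.6 mm across, z 0 to 6.5 mm. Below it the neck, 13 mm across, down to z -26; then a steel ferrule 27 mm across; bristles 30 mm across at most, 25 at the flat end. The other brushes have the same origin.
- brush_grip (a point): Middle of the cup brush's beech grip, on the axis, 36 mm above the brush's origin: the grip is round, 19 mm across from 24 to 50 mm above the origin, slimmer (16 mm) just over the collar; its top is at 60 mm.
- brush_tip (a point): Centre of the flat end of the cup brush's bristles; on the brush axis, 72 mm under the brush's origin while the bristles are not pressed in.
- cup_brush_bristles (a joint): How far the bristles of the cup brush are pressed in, m: 0 free, 0.008 at most. They yield like a spring: they begin to give at 0.8 N and take 0.4 N more for each mm (about 4 N when fully pressed in).
- coffee_cup: Small green and orange coffee cup with a white ear handle, standing upright on the worktop, 56 mm high, 110 g, loose. Origin on the underside, 15 mm from the axis of the round body towards the handle; at yaw 0 the handle points to -y; z is up. Mouth about 50 mm across inside, narrowing to about 36 mm at the floor; 58 mm outside.
- cup_floor (a point): Centre of the cup's inner floor, on the axis of the round body, 7 mm above the worktop; the rim is 49 mm above it. A rounded corner up to 4 mm high runs round the floor.
- brush_stand: Fixed brush stand: grey drip tray (90 x 196 mm, 16 mm high) and, on two posts, a level dark steel plate 5 mm thick, top at z 100 mm, with three U-notches open to the front (the stand's -x, roughly to the robot), at y = -70, 0, 70 mm. Origin at worktop height under the middle notch's hanging place; z up. Only the brushes rise above the plate; behind it (x > 0.59 m) a hood hangs at z 0.47 m.
- free_notch (a point): Where the brush's origin (underside of collar, on the axis) belongs when it hangs in the empty notch; which of the three is empty varies. At the plate's top, midway across the notch, 24 mm in from the front edge. Notch 18 mm wide (26 at the mouth), ending 13 mm behind this point. A lip 4 mm high and 4 mm thick is turned up along the plate's front edge on both sides of each mouth.
- bottle_brush: Bystander, loose: brush with the same handle and collar and a black twisted-wire head 30 mm across, hanging in one notch of the stand; its lower end is 82 mm under its origin, the top 60 mm above it.
- spout_brush: Bystander, loose: brush with the same handle and collar and a thin white twisted-wire head 13 mm across, hanging in another notch; its lower end is 78 mm under its origin.
- tumbler: Bystander, loose: drinking glass upside down on the worktop, 69 mm across, 100 mm high. Origin at the centre of its underside.

How it is judged (in metres and radians):
On the way, in this order (a step that is already met when the one before it is completed fails the run):
1. The brush, held upright in the gripper, is in the cup and its bristles press on the bottom (ends within 8 mm of the floor and 15 mm of its centre, pressed in by more than 1 mm) (z of brush_tip in the frame of cup_floor below 0.008 m and horizontal distance between brush_tip and cup_floor below 0.015 m and angle between cup_brush's own z axis and vertical below 0.35 rad and value of joint cup_brush_bristles above 0.001 m and contact force between the fingers and cup_brush above 0.5 N), for 0.1 s.
2. The brush is out of the cup again (bristle ends higher than the rim) (z of brush_tip in the frame of cup_floor above 0.052 m), for 0.1 s.
At the end, for the whole second after the job is handed in: The cup brush hangs at rest in the empty notch: axis within 12 mm of the hanging point, collar within 3 mm of the plate top, upright within 7 degrees. The cup is upright within 40 mm, the other two brushes within 15 mm and the tumbler within 30 mm of where they were (horizontal distance between cup_brush and free_notch below 0.012 m and z of cup_brush in the frame of free_notch between -0.003 and 0.003 m and angle between cup_brush's own z axis and vertical below 0.12 rad and linear speed of cup_brush below 0.03 m/s and angle between coffee_cup's own z axis and vertical below 0.1 rad and distance of coffee_cup from where it was at the start of the episode below 0.04 m and distance of each of bottle_brush, spout_brush from where it was at the start of the episode below 0.015 m and distance of tumbler from where it was at the start of the episode below 0.03 m); the robot touches nothing.
It fails at once if The cup brush is rammed against the cup (more than 15 N) (contact force between cup_brush and coffee_cup above 15 N).
It fails at once if The cup is tipped by more than 20 degrees (angle between coffee_cup's own z axis and vertical above 0.35 rad).
It fails at once if The cup brush or the robot touches one of the hanging brushes (more than 0.5 N) (contact force between any of cup_brush, the fingers, the arm and bottle_brush above 0.5 N or contact force between any of cup_brush, the fingers, the arm and spout_brush above 0.5 N).
It also fails if it takes over 45 s, if anything falls off the work surface, if the arm or the gripper's body presses on something with over 40 N, if the wrist force passes 120 N, or if a joint passes its speed limit or range.

## Robot

A 6-joint arm with a two-finger parallel gripper is mounted at the origin on a cart in front of the work surface, level with it; the furniture and walls round the work are solid. World frame = base frame: x ahead of the robot, y to its left, z up, the work surface at z = 0. Lengths are in mm, angles in rad, forces in N, time in s.
With the tool pointing down it reaches from about 275 to 750 mm from the base axis. Payload 10.2 kg.
Tool frame: the origin (TCP) lies on the front face of the gripper's body, between the roots of the fingers; the fingertips stand 73 mm ahead of it and the grasp point (between the pads) lies 54 mm ahead of it; z points along the fingers, y is the line along which they close (so a half turn about z gives the same grasp; the last joint's range is limited). The gripper opens to 85 mm and grips with 20 to 120 N. Pads are 22 mm wide; open, the fingers measure 114 mm over their backs; the gripper's body (76 mm by 85 mm) begins 54 mm behind the grasp point. The pads swing forward as they close: fully open they stand 13 mm farther back than shut.
Start: joints at [-1.563, 0.313, 1.498, -0, 1.331, -0.223], TCP at [120.083, -511.089, 303.894] pointing down, gripper open.
Joint ranges: [-2.94, 2.94], [-0.97, 2.17], [0.19, 2.56], [-1.23, 4.37], [0.02, 3.11], [-2.88, 2.88]. Speed limits (rad/s): [2.39, 2.39, 3.01, 3.14, 3.14, 3.14].

## Interface

Orientations are given as a unit quaternion [w, x, y, z].
In Python, from rig import * gives the robot as it stands.
- The arm moves only by the tool step_arm, never from a script. Its argument "plan" is a list of rows, each an object with "offset": the shift along the tool's x, y, z in cm, a list of three; "rot": the turn, a rotation vector about the tool's x, y, z in degrees, a list of three; "gripper": the finger opening in cm, from 0 to 8.54. In form: [{"offset": [x, y, z], "rot": [wx, wy, wz], "gripper": gripper}, ...]. A call has 1 to 12 rows; each row is the pose to reach, as a shift and turn from the pose commanded when the call began, along the tool's axes at that moment; what a row does not reach only later rows make up. A row lasts 1/10 s, in which the tool goes at most 50 mm and 8.59 degrees, less where a joint would pass 70% of its speed; a pose out of reach is approached as far as the arm can. A call with a gripper value outside its range is refused whole. The fingers move at their own pace and stop on an object; "squeeze" is the grip in N (left out, the last holds). Time passes only in rows, so rows that repeat a pose let the fingers close. It gives the time, the measured TCP pose, the force, the opening and the grip force at its end, in the units of the state.
- sense(): the state, without advancing time (a new reading comes with each control period).
- capture(name): name is "side" or "top"; returns a dict with "color" (400x640x3 uint8, red, green, blue), "depth" (400x640 float32, mm along the optical axis (not along the pixel's ray), 0 where there is no reading), "vertical_fov" (degrees; the focal length in pixels is half the picture's height over the tangent of half this angle, whatever the lens; pixels are square), "cx", "cy" (the principal point, pixels), "k1" (the pictures are not rectified: a ray, as slopes to the right and down, at radius r is drawn at 1 + k1 r^2 times it, then the intrinsics apply), "rvec" (rotation vector, rad) and "tvec" (3), from world to camera coordinates, as OpenCV has them. Camera axes: x right, y down, z forward; pixel columns grow to the right and rows downward; lengths in mm; the calibration is good to about 2 mm. A picture is of the moment at which its call begins.
- finish_job(): hands the job in; it is judged then, once.
The state is a dict: "time_s": time; "joints": joint angles; "dq": joint speeds; "tau": joint torques, N m; "eef_pos": TCP position; "ee_rot": TCP orientation; "force": force on the tool from outside, world axes, zero at the start; "wrist_torque": the same for the moment, N m; "grip_width": opening from 0.0 (shut) to 1.0 (fully open); "grip_force": force on a finger pad.
Only numpy, scipy, OpenCV 4.12 (cv2) and the standard library are available. Lean on these libraries where they do the work, as an engineer would, in place of code of your own. Each camera call takes 0.05 s, during which the arm holds its last target. There are 200 camera calls.

## Working session

There is one attempt and no reset: what is moved stays moved. The work goes in short steps, Python scripts to look and compute and a tool call to move; the robot and the scene stay as the last step left them, time stands still between calls to the robot, and variables do not carry over. Pictures are saved under pics/ and viewed, at most 10 in all, crops included, and the job is handed in when it is done.

Besides the shell and the picture viewer there is one more tool, called after "Call:" by a JSON object that holds its "fn" and its "kwargs", one argument or row to a line. step_arm: Moves the arm, as the interface text tells. Its arguments: {"type":"object","properties":{"plan":{"type":"array"},"squeeze":{"type":"number"}},"required":["plan"]}

```bash
mkdir -p pics
cat > h.py <<'E'
from rig import *
import numpy as np, cv2
def cam(n):
    c=capture(n); h=c["color"].shape[0]
    c["f"]=h/2/np.tan(np.radians(c["vertical_fov"])/2)
    c["R"]=cv2.Rodrigues(np.array(c["rvec"],float))[0]; c["t"]=np.array(c["tvec"],float).ravel()
    return c
def rays(c,uv):
    uv=np.atleast_2d(np.array(uv,float)); d=np.stack([(uv[:,0]-c["cx"])/c["f"],(uv[:,1]-c["cy"])/c["f"]],1)
    s=d.copy()
    for _ in range(20): s=d/(1+c["k1"]*(s**2).sum(1,keepdims=True))
    return np.c_[s,np.ones(len(s))]
def plane(c,uv,z):
    r=rays(c,uv)@c["R"]; o=-c["R"].T@c["t"]
    return o+r*((z-o[2])/r[:,2])[:,None]
def cloud(c):
    d=c["depth"]; v,u=np.mgrid[:d.shape[0],:d.shape[1]]
    r=rays(c,np.c_[u.ravel(),v.ravel()])
    P=(r*d.reshape(-1,1)-c["t"])@c["R"]; P[d.ravel()==0]=np.nan
    return P.reshape(*d.shape,3)
def proj(c,p):
    q=np.atleast_2d(p)@c["R"].T+c["t"]; s=q[:,:2]/q[:,2:]
    s=s*(1+c["k1"]*(s**2).sum(1,keepdims=True))
    return s*c["f"]+[c["cx"],c["cy"]]
E
python3 - <<'E'
from h import *
for n in("side","top"):
    c=cam(n); cv2.imwrite(f"pics/{n}0.png",c["color"][...,::-1]); 
    print(n,c["f"],c["k1"],c["cx"],c["cy"],-c["R"].T@c["t"],c["R"][2])
print(sense())
E
```

```text
side 394.7041532820496 0.03183750294943431 319.6598134755995 200.44779807111843 [120.96127048 792.23490386 474.23742951] [ 0.43017773 -0.79920554 -0.41978283]
top 363.06297934466556 -0.02719285598533752 316.48877018280206 198.1085756435948 [387.78855243  95.69470175 923.48911219] [ 0.11883056  0.02955967 -0.99247444]
{'time_s': 0.1, 'joints': array([-1.56338051e+00,  3.13400083e-01,  1.49834069e+00, -3.42365907e-05,
        1.33098736e+00, -2.23402756e-01]), 'dq': array([-0.00039833, -0.00183351, -0.00228685,  0.00044976, -0.00197407,
       -0.00094645]), 'tau': array([ 1.44217029e-03, -4.12903762e+01, -2.60142750e+01, -2.07469852e-04,
        3.03396781e-03, -1.54386959e-05]), 'eef_pos': array([ 120.08621226, -510.93795097,  303.39685257]), 'ee_rot': array([-5.66223895e-04,  9.93347107e-01,  1.15157290e-01,  4.46637729e-05]), 'force': array([ 0.80839675,  0.54013863, -0.89681195]), 'wrist_torque': array([-0.03337952,  0.01286843, -0.02287124]), 'grip_force': 0.0, 'grip_width': 1.0014252919231261}
```

View pics/side0.png

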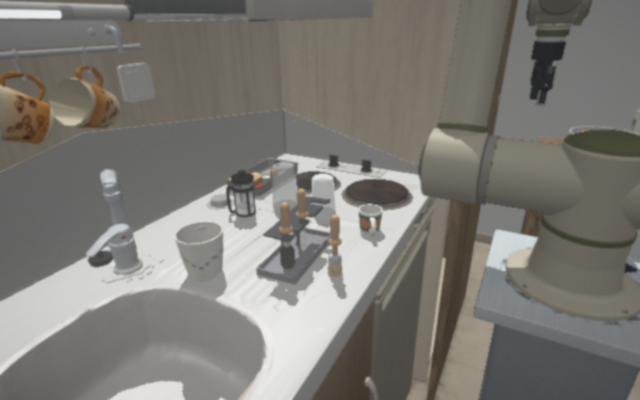

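View pics/top0.png

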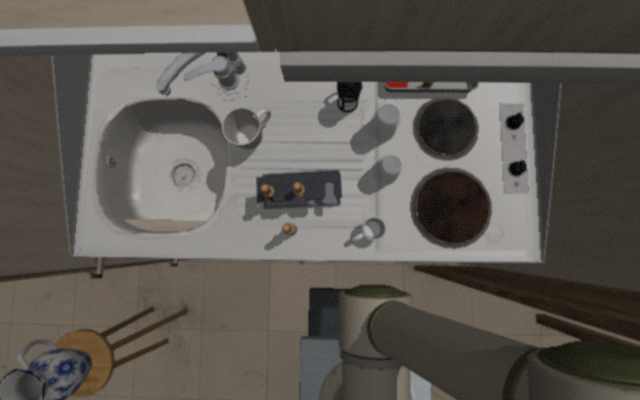

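The side view shows the standing brush at about (335,240), the cup at (370,218) and the stand at (295,240). In the top view the brush is at (288,229), the hanging brushes at (267,190) and (298,188), the free notch near (330,190) and the cup at (374,229).

Run:
```python
from h import *
T=cam("top");S=cam("side")
out=[]
for n,c,b in(("top",T,(240,160,400,260)),("side",S,(250,180,400,290))):
    x0,y0,x1,y1=b
    out.append(cv2.resize(c["color"][y0:y1,x0:x1],(640,int(640*(y1-y0)/(x1-x0))),interpolation=cv2.INTER_CUBIC)[...,::-1])
    hsv=cv2.cvtColor(c["color"],cv2.COLOR_RGB2HSV)
    m=cv2.inRange(hsv,(5,70,90),(20,255,255)); 
    k,l,st,ce=cv2.connectedComponentsWithStats(m)
    P=cloud(c)
    for i in range(1,k):
        x,y,w,h,a=st[i]
        if a>12 and x0<ce[i][0]<x1 and y0<ce[i][1]<y1:
            q=P[l==i]; q=q[~np.isnan(q[:,0])]; print(n,st[i],ce[i].round(1),np.median(q,0).round(1),q.min(0).round(),q.max(0).round())
cv2.imwrite("pics/ca.png",out[0]);cv2.imwrite("pics/cb.png",out[1])
P=cloud(T)
# plate: z~100, dark
q=P[150:220,250:350].reshape(-1,3); q=q[(abs(q[:,2]-100)<6)]; print("plate",q.min(0),q.max(0),len(q), cv2.minAreaRect(q[:,:2].astype(np.float32)))
# cup rim ~ z 56
for n,c in(("top",T),("side",S)):
    P=cloud(c); q=P[(abs(P[...,0]-360)<70)&(abs(P[...,1]+20)<80)&(P[...,2]>48)&(P[...,2]<62)]; print(n,"cup",len(q),q.min(0) if len(q) else 0,q.max(0) if len(q) else 0)
for uv in((374,229),(288,229),(330,188)): print(uv,P[0,0],cloud(T)[uv[1],uv[0]])
```

```text
top [294 182  11  13  76] [299.1 187.2] [505.4 156.5 154.5] [494. 149.  97.] [523. 172. 163.]
top [261 184  13  12  83] [267.3 188.6] [501.9 226.8 153.2] [491. 219.  98.] [518. 244. 161.]
top [283 224  11  10  78] [288.2 227.8] [418.3 181.2 127.2] [407. 174.  76.] [428. 192. 135.]
side [296 188  12  30 185] [301.1 203.7] [499.9 168.2 127.7] [ 491. -142.   12.] [688. 175. 159.]
side [280 203  12  30 202] [284.9 218.6] [494.3 238.  129.4] [487. 227. 102.] [508. 244. 160.]
side [329 215  11  32 194] [334.2 231.1] [412.1 193.9 101.3] [404. 185.  66.] [425. 201. 132.]
side [360 217  10  12  73] [364.6 222.9] [420.5   9.5  29.9] [409.   4.  15.] [435.  17.  44.]
plate [475.45105755  64.27575113  94.20447433] [547.95376114 260.98526246 105.99415866] 1738 ((511.0987243652344, 162.4750518798828), (60.42710494995117, 196.5169219970703), 4.058478832244873)
top cup 106 [392.67069264 -44.75395789  48.05060159] [428.97438045  28.34276556  58.89644304]
side cup 119 [389.89054675 -47.31231503  48.1160404 ] [429.80260137  26.63857017  56.34754368]
(374, 229) [938.21925019 378.51833791 501.04834169] [420.97275321 -22.54113274   5.86692487]
(288, 229) [938.21925019 378.51833791 501.04834169] [414.16903553 180.67660934 130.15235158]
(330, 188) [938.21925019 378.51833791 501.04834169] [524.50070373  88.84929199   2.43949819]
```

View pics/ca.png

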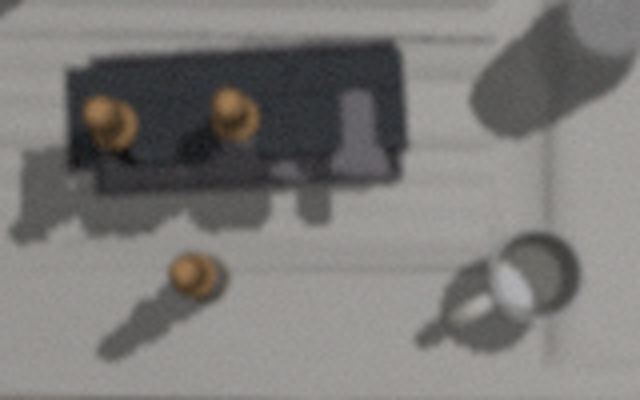

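View pics/cb.png

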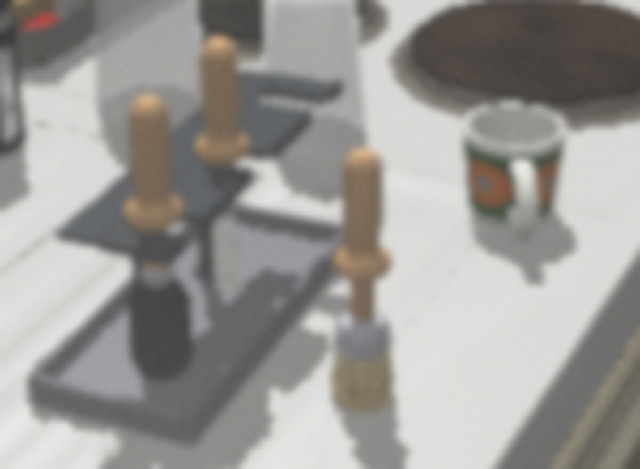

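Run:
```python
from h import *
T=cam("top");S=cam("side")
D={}
for n,c,b in(("top",T,(240,160,400,260)),("side",S,(250,180,355,290))):
    x0,y0,x1,y1=b
    hsv=cv2.cvtColor(c["color"],cv2.COLOR_RGB2HSV); m=cv2.inRange(hsv,(5,70,90),(20,255,255))
    k,l,st,ce=cv2.connectedComponentsWithStats(m)
    D[n]=sorted([tuple(ce[i]) for i in range(1,k) if st[i][4]>40 and x0<ce[i][0]<x1 and y0<ce[i][1]<y1])
o=lambda c:-c["R"].T@c["t"]
def tri(a,b):
    r1=(rays(T,a)@T["R"])[0];r2=(rays(S,b)@S["R"])[0];s=np.linalg.lstsq(np.c_[r1,-r2],o(S)-o(T),rcond=None)[0]
    p=o(T)+r1*s[0];q=o(S)+r2*s[1]; return p,q
t=D["top"];s=D["side"]   # top: bottle, standing, spout ; side: bottle, spout, standing
for nm,a,b,z in(("bottle",t[0],s[0],138),("stand",t[1],s[2],110),("spout",t[2],s[1],138)):
    p,q=tri(a,b); print(nm,p.round(1),q.round(1),"top@z",plane(T,a,z)[0].round(1))
# dark stand silhouettes
hsv=cv2.cvtColor(T["color"],cv2.COLOR_RGB2HSV)
# rim of cup: by depth in both
for n,c in(("top",T),("side",S)):
    P=cloud(c); g=P[...,2]
    q=P[(P[...,0]>385)&(P[...,0]<470)&(P[...,1]>-60)&(P[...,1]<40)&(g>51)&(g<62)]
    print(n,"rim",len(q),cv2.minEnclosingCircle(q[:,:2].astype(np.float32)), np.percentile(q,[3,97],0).round(1).tolist())
# obstacles near arm
for n,c in(("top",T),("side",S)):
    P=cloud(c).reshape(-1,3)
    for z in(0,150,300,450):
        q=P[(P[:,2]>z+20)&(P[:,2]<z+150)&(P[:,1]<-150)&(P[:,1]>-750)&(P[:,0]>150)&(P[:,0]<560)]
        H,_,_=np.histogram2d(q[:,0],q[:,1],bins=[np.arange(150,600,50),np.arange(-750,-100,50)]); print(n,z); print(H.astype(int)) if n=="side" or z<160 else 0
```

```text
bottle [503.5 229.6 124.3] [501.3 228.4 123.8] top@z [501.5 227.3 138. ]
stand [417.9 183.9  95.1] [417.3 183.6  95.1] top@z [417.3 182.3 110. ]
spout [507.6 158.8 125.1] [506.1 158.1 124.8] top@z [505.7 157.8 138. ]
top rim 125 ((414.46490478515625, -8.311275482177734), 38.47434616088867) [[393.2, -43.3, 51.3], [447.7, 17.5, 59.2]]
side rim 105 ((416.2203063964844, -11.006867408752441), 35.252716064453125) [[391.9, -42.9, 51.2], [445.5, 13.4, 56.0]]
top 0
[[  0   0   0   0   0   0   0   0   0   0   0   0]
 [  0   0   0   0   0   0   0   0   0   0   0   0]
 [  0   0  53 128 157 182 169 157 358   0   0   0]
 [  0   0   0   0   0   0 667   0   0   0   0   0]
 [  0   0   0   0   0   0 828   0   0   0  30   5]
 [  0   0   0   0   0   0 817   0   0 150 257 205]
 [  0   0   0   0   0   0 789   0  17 199 114 206]
 [  0   0   0   0   0   0 771   0   0 172 192 203]]
top 150
[[   0    0    0    0    0    0    0    0    0    0    0    0]
 [   0    0    0    0    0    0    0    0    0    0    0    0]
 [   0    0    0    0   31  159  290  309  664    0    0    0]
 [   0    0    0    0    0    0 1
[... 1268 characters left out ...]
0   0   0   0   0   0   0]
 [  0   0   0   0   0   0   0   0   0   0   0   0]
 [  0   0   0   0   0   0 795   0   0   0   0   0]
 [  0   0   0   0   0   2 836   0   0   0   0   0]
 [  0   0   0   0   0   1 774   0   0   0   0   0]
 [  0   0   0   0   0   3 735   0   0   0   0   0]]
side 450
[[  0   0   0   0   1  34  30 133  10   0   0   0]
 [  0   0   0   0   0   0   0   0   0   0   0   0]
 [  0   0   0   0   0   0   0   0   0   0   0   0]
 [  0   0   0   0   0   0  17   0   0   0   0   0]
 [  0   0   0   0   0   0 300   0   0   0   0   0]
 [  0   0   0   0   0   0 296   0   0   0   0   0]
 [  0   0   0   0   0   2 296   0   0   0   0   0]
 [  0   0   0   0   0   0 279   0   0   0   0   0]]
```

Call:
{"fn": "step_arm", "kwargs": {
  "plan": [
    {"offset": [1.5,-5,0],"rot": [0,0,0],"gripper": 8},
    {"offset": [2.9,-10,0],"rot": [0,0,0],"gripper": 8},
    {"offset": [4.4,-15,0],"rot": [0,0,0],"gripper": 8},
    {"offset": [5.8,-20,0],"rot": [0,0,0],"gripper": 8},
    {"offset": [8.9,-22.8,0],"rot": [0,0,-8],"gripper": 8},
    {"offset": [12,-25.3,0],"rot": [0,0,-16],"gripper": 8},
    {"offset": [15.1,-27.8,0],"rot": [0,0,-24],"gripper": 8},
    {"offset": [18.1,-30.3,0],"rot": [0,0,-32],"gripper": 8},
    {"offset": [21.2,-32.8,0],"rot": [0,0,-40],"gripper": 8},
    {"offset": [24.3,-35.3,0],"rot": [0,0,-48],"gripper": 8},
    {"offset": [27.4,-37.8,0],"rot": [0,0,-56],"gripper": 8},
    {"offset": [27.4,-37.8,0],"rot": [0,0,-56.5],"gripper": 8}
  ]
}}

```text
time_s: 1.5
eef_pos: [301.8, -76.9, 304.0]
ee_rot: [-0.0, 0.817, 0.577, 0.0]
force: [-0.4, 0.2, -0.5]
grip_width: 0.935
grip_force: 0.0
```

```bash
cat >> h.py <<'E'
from scipy.spatial.transform import Rotation as Ro
def to(x,y,z,psi=93.7):
    s=sense(); w,a,b,c=s["ee_rot"]; R=Ro.from_quat([a,b,c,w]); M=R.as_matrix()
    ps=np.degrees(np.arctan2(M[1,0],M[0,0])); d=np.array([x,y,z])-s["eef_pos"]
    Rt=Ro.from_euler('z',psi,degrees=True)*Ro.from_matrix(np.diag([1,-1,-1.]))
    print("t",s["time_s"],"at",s["eef_pos"].round(1),"psi",ps.round(2),"offset cm",(M.T@d/10).round(2),"rot",(R.inv()*Rt).as_rotvec(degrees=True).round(2))
E
python3 - <<'E'
from h import *
to(417.3,183.4,300)
T=cam("top");S=cam("side")
o=[]
for c,b in((S,(270,180,390,260)),(T,(250,165,400,265))):
    x0,y0,x1,y1=b
    o.append(cv2.resize(c["color"][y0:y1,x0:x1],None,fx=4,fy=4,interpolation=cv2.INTER_CUBIC)[...,::-1])
cv2.imwrite("pics/d.png",o[1])
# cup: white/grey interior & rim ; project candidate circles for check
for uv in((330,182.5),(326,200),(335,200),(329.3,189)): print(uv,plane(T,uv,100)[0].round(1))
print("proj free",proj(T,[510.4,88,100]),proj(T,[510.4-24,88-1.6,100]),proj(T,[510.4+13,88+.8,100]))
print("cup proj centre rim@56 candidates",[proj(T,[418,y,56])[0].round(1) for y in(-25,-15)],proj(T,[418,-15,7]))
E
```

```text
t 1.5 at [301.8 -76.9 304. ] psi 70.41 offset cm [28.4   2.16  0.42] rot [  0.03  -0.04 -23.29]
(330, 182.5) [522.8  89.7 100. ]
(326, 200) [482.3  98.4 100. ]
(335, 200) [482.5  77.9 100. ]
(329.3, 189) [507.7  91.2 100. ]
proj free [[330.68914011 187.84211461]] [[331.29784888 198.25134465]] [[330.39000601 182.2347361 ]]
cup proj centre rim@56 candidates [array([377.8, 229.5]), array([373.5, 229.5])] [[371.04867392 230.13691558]]
```

View pics/d.png

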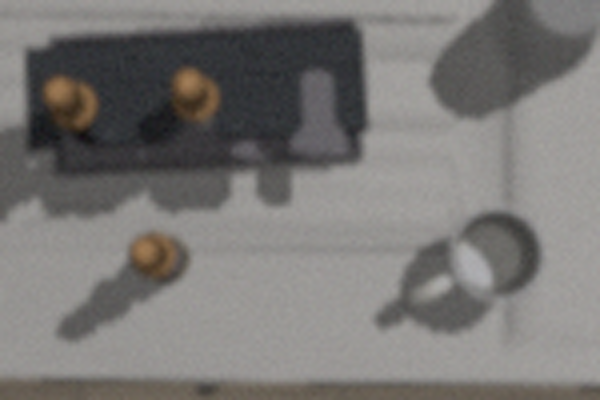

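The crop confirms the notch: its end is near pixel (329.5,182.5) and the cup's mouth is centred near (373.6,228.5). That puts the free notch at about (510,89) mm and the cup at about (419,-14.5) mm.

Call:
{"fn": "step_arm", "kwargs": {
  "plan": [
    {"offset": [4.1,0.3,0],"rot": [0,0,-4],"gripper": 7},
    {"offset": [8.2,0.6,0],"rot": [0,0,-8],"gripper": 7},
    {"offset": [12.3,0.9,0],"rot": [0,0,-12],"gripper": 7},
    {"offset": [16.4,1.2,0],"rot": [0,0,-16],"gripper": 7},
    {"offset": [20.5,1.6,0],"rot": [0,0,-20],"gripper": 7},
    {"offset": [24.5,1.9,0],"rot": [0,0,-23.3],"gripper": 7},
    {"offset": [28.4,2.2,0],"rot": [0,0,-23.3],"gripper": 7},
    {"offset": [28.4,2.2,0],"rot": [0,0,-23.3],"gripper": 7},
    {"offset": [28.4,2.2,3],"rot": [0,0,-23.3],"gripper": 7},
    {"offset": [28.4,2.2,5],"rot": [0,0,-23.3],"gripper": 7},
    {"offset": [28.4,2.2,5],"rot": [0,0,-23.3],"gripper": 7}
  ]
}}

```text
time_s: 2.7
eef_pos: [418.9, 176.2, 252.0]
ee_rot: [-0.001, 0.69, 0.724, -0.002]
force: [0.5, -1.5, -0.7]
grip_width: 0.818
grip_force: 0.0
```

Run:
```python
from h import *
to(417.5,183.3,162)
```

```text
t 2.7 at [418.9 176.2 252. ] psi 92.8 offset cm [ 0.72 -0.06  9.  ] rot [-0.28  0.04 -0.9 ]
```

Call:
{"fn": "step_arm", "kwargs": {
  "plan": [
    {"offset": [0,0,1],"rot": [0,0,0],"gripper": 7},
    {"offset": [0,0,2],"rot": [0,0,0],"gripper": 7},
    {"offset": [0,0,2],"rot": [0,0,0],"gripper": 7}
  ]
}}

```text
time_s: 3.0
eef_pos: [419.2, 177.8, 233.1]
ee_rot: [-0.0, 0.689, 0.725, -0.001]
force: [-0.5, -0.3, 0.4]
grip_width: 0.819
grip_force: 0.0
```

Run:
```python
from h import *
to(417.5,183.3,162)
S=cam("side"); cv2.imwrite("pics/e.png",cv2.resize(S["color"][120:300,240:420],None,fx=3,fy=3)[...,::-1])
```

```text
t 3.0 at [419.2 177.8 233.1] psi 92.97 offset cm [ 0.55 -0.13  7.12] rot [-0.08  0.01 -0.73]
```

View pics/e.png

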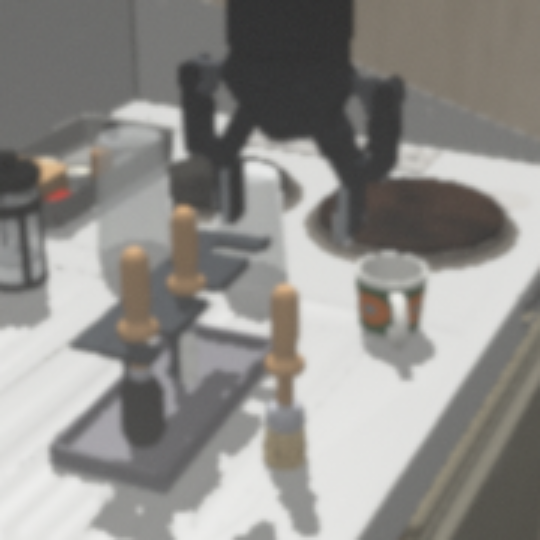

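The fingers straddle the brush handle (crop x 235 and 345, handle at 285). Next is the descent.

Call:
{"fn": "step_arm", "kwargs": {
  "plan": [
    {"offset": [0.5,-0.1,0],"rot": [0,0,-0.7],"gripper": 7},
    {"offset": [0.5,-0.1,1.5],"rot": [0,0,-0.7],"gripper": 7},
    {"offset": [0.5,-0.1,3.5],"rot": [0,0,-0.7],"gripper": 7},
    {"offset": [0.5,-0.1,5.5],"rot": [0,0,-0.7],"gripper": 7},
    {"offset": [0.5,-0.1,7],"rot": [0,0,-0.7],"gripper": 7},
    {"offset": [0.5,-0.1,7.1],"rot": [0,0,-0.7],"gripper": 7},
    {"offset": [0.5,-0.1,7.1],"rot": [0,0,-0.7],"gripper": 7}
  ]
}}

```text
time_s: 3.75
eef_pos: [418.4, 183.6, 163.5]
ee_rot: [0.0, 0.684, 0.73, 0.0]
force: [0.0, -0.8, -0.2]
grip_width: 0.826
grip_force: 0.0
```

Run:
```python
from h import *
to(417.5,183.3,162)
```

```text
t 3.75 at [418.4 183.6 163.5] psi 93.75 offset cm [-0.02 -0.09  0.15] rot [ 0.03 -0.01  0.05]
```

Call:
{"fn": "step_arm", "kwargs": {
  "plan": [
    {"offset": [0,-0.1,0.1],"rot": [0,0,0],"gripper": 3},
    {"offset": [0,-0.1,0.1],"rot": [0,0,0],"gripper": 2},
    {"offset": [0,-0.1,0.1],"rot": [0,0,0],"gripper": 1},
    {"offset": [0,-0.1,0.1],"rot": [0,0,0],"gripper": 1},
    {"offset": [0,-0.1,0.1],"rot": [0,0,0],"gripper": 1},
    {"offset": [0,-0.1,0.1],"rot": [0,0,0],"gripper": 1},
    {"offset": [0,-0.1,0.1],"rot": [0,0,0],"gripper": 1},
    {"offset": [0,-0.1,0.1],"rot": [0,0,0],"gripper": 1}
  ],
  "squeeze": 30
}}

```text
time_s: 4.55
eef_pos: [417.2, 183.2, 161.9]
ee_rot: [0.0, 0.684, 0.73, 0.0]
force: [0.9, 0.1, 0.5]
grip_width: 0.219
grip_force: 29.5
```

Call:
{"fn": "step_arm", "kwargs": {
  "plan": [
    {"offset": [0,0,-2],"rot": [0,0,0],"gripper": 1},
    {"offset": [0,0,-5],"rot": [0,0,0],"gripper": 1},
    {"offset": [0,0,-8],"rot": [0,0,0],"gripper": 1},
    {"offset": [-2,-0.1,-9.5],"rot": [0,0,0],"gripper": 1},
    {"offset": [-5,-0.3,-9.5],"rot": [0,0,0],"gripper": 1},
    {"offset": [-9,-0.5,-9.5],"rot": [0,0,0],"gripper": 1},
    {"offset": [-13,-0.7,-9.5],"rot": [0,0,0],"gripper": 1},
    {"offset": [-17,-0.9,-9.5],"rot": [0,0,0],"gripper": 1},
    {"offset": [-19,-1.1,-9.5],"rot": [0,0,0],"gripper": 1},
    {"offset": [-19.7,-1.1,-9.5],"rot": [0,0,0],"gripper": 1},
    {"offset": [-19.7,-1.1,-9.5],"rot": [0,0,0],"gripper": 1},
    {"offset": [-19.7,-1.1,-9.5],"rot": [0,0,0],"gripper": 1}
  ]
}}

```text
time_s: 5.75
eef_pos: [418.9, -13.3, 256.8]
ee_rot: [-0.0, 0.684, 0.73, 0.0]
force: [0.7, 0.3, -1.0]
grip_width: 0.209
grip_force: 29.5
```

Run:
```python
from h import *
to(419.2,-14.5,168)
S=cam("side");T=cam("top"); a=cv2.resize(S["color"][130:260,300:440],None,fx=4,fy=4);b=np.zeros_like(a)
b=cv2.resize(T["color"][190:320,300:365+40],None,fx=2,fy=2); 
cv2.imwrite("pics/f.png",a[...,::-1])
print("cup axis in side crop",((proj(S,[[419.2,-14.5,56],[419.2,-14.5,0],[419.2,-14.5,100]])-[300,130])*4).round())
```

```text
t 5.75 at [418.9 -13.3 256.8] psi 93.76 offset cm [-0.13  0.02  8.88] rot [-0.02 -0.02  0.06]
cup axis in side crop [[279. 315.]
 [275. 397.]
 [282. 248.]]
```

View pics/f.png

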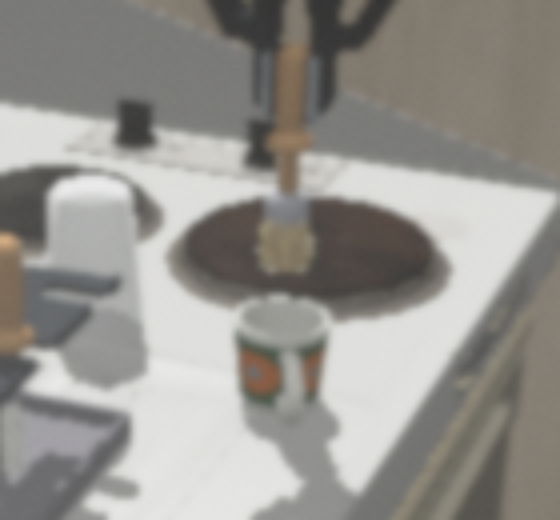

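Brush tip at crop (287,270) and cup mouth centred at about (283,318): aligned within 2 mm. Lowering with a small correction.

Call:
{"fn": "step_arm", "kwargs": {
  "plan": [
    {"offset": [0,0.15,0],"rot": [0,0,0],"gripper": 1},
    {"offset": [0,0.15,1.5],"rot": [0,0,0],"gripper": 1},
    {"offset": [0,0.15,3],"rot": [0,0,0],"gripper": 1},
    {"offset": [0,0.15,4.5],"rot": [0,0,0],"gripper": 1},
    {"offset": [0,0.15,6],"rot": [0,0,0],"gripper": 1},
    {"offset": [0,0.15,7.5],"rot": [0,0,0],"gripper": 1},
    {"offset": [0,0.15,8.3],"rot": [0,0,0],"gripper": 1},
    {"offset": [0,0.15,8.3],"rot": [0,0,0],"gripper": 1},
    {"offset": [0,0.15,8.3],"rot": [0,0,0],"gripper": 1}
  ]
}}

```text
time_s: 6.75
eef_pos: [420.7, -13.8, 174.3]
ee_rot: [0.0, 0.684, 0.73, 0.0]
force: [0.2, -0.4, -0.3]
grip_width: 0.211
grip_force: 29.5
```

Run:
```python
from h import *
to(420.5,-13,165)
for _ in range(3): print(sense()["force"])
```

```text
t 6.75 at [420.7 -13.8 174.3] psi 93.74 offset cm [ 0.08 -0.01  0.93] rot [0.02 0.   0.04]
[ 0.22221226 -0.42157913 -0.30728559]
[ 0.22221226 -0.42157913 -0.30728559]
[ 0.22221226 -0.42157913 -0.30728559]
```

Call:
{"fn": "step_arm", "kwargs": {
  "plan": [
    {"offset": [0,0,0.3],"rot": [0,0,0],"gripper": 1},
    {"offset": [0,0,0.6],"rot": [0,0,0],"gripper": 1},
    {"offset": [0,0,0.8],"rot": [0,0,0],"gripper": 1},
    {"offset": [0,0,0.95],"rot": [0,0,0],"gripper": 1},
    {"offset": [0,0,0.95],"rot": [0,0,0],"gripper": 1},
    {"offset": [0,0,0.95],"rot": [0,0,0],"gripper": 1},
    {"offset": [0,0,0.95],"rot": [0,0,0],"gripper": 1}
  ]
}}

```text
time_s: 7.45
eef_pos: [420.7, -14.1, 164.6]
ee_rot: [0.0, 0.684, 0.73, 0.0]
force: [1.0, 0.1, 2.5]
grip_width: 0.214
grip_force: 29.8
```

Call:
{"fn": "step_arm", "kwargs": {
  "plan": [
    {"offset": [0,0,0.1],"rot": [0,0,0],"gripper": 1},
    {"offset": [0,0,0.1],"rot": [0,0,0],"gripper": 1},
    {"offset": [0,0,0.1],"rot": [0,0,0],"gripper": 1}
  ]
}}

```text
time_s: 7.75
eef_pos: [420.6, -14.0, 163.5]
ee_rot: [0.0, 0.684, 0.73, 0.0]
force: [2.8, -0.6, 2.4]
grip_width: 0.215
grip_force: 29.8
```

Call:
{"fn": "step_arm", "kwargs": {
  "plan": [
    {"offset": [0,0,-0.5],"rot": [0,0,0],"gripper": 1},
    {"offset": [0,0,-1.5],"rot": [0,0,0],"gripper": 1},
    {"offset": [0,0,-3],"rot": [0,0,0],"gripper": 1},
    {"offset": [0,0,-4.5],"rot": [0,0,0],"gripper": 1},
    {"offset": [0,0,-6],"rot": [0,0,0],"gripper": 1},
    {"offset": [0,0,-7.5],"rot": [0,0,0],"gripper": 1},
    {"offset": [0,0,-9],"rot": [0,0,0],"gripper": 1},
    {"offset": [0,0,-11],"rot": [0,0,0],"gripper": 1},
    {"offset": [0,0,-13.5],"rot": [0,0,0],"gripper": 1},
    {"offset": [0,0,-15],"rot": [0,0,0],"gripper": 1},
    {"offset": [0,0,-15],"rot": [0,0,0],"gripper": 1}
  ]
}}

```text
time_s: 8.85
eef_pos: [420.5, -13.9, 315.2]
ee_rot: [0.001, 0.684, 0.73, 0.001]
force: [-0.5, 0.4, -1.0]
grip_width: 0.215
grip_force: 29.5
```

Call:
{"fn": "step_arm", "kwargs": {
  "plan": [
    {"offset": [2,0.6,0],"rot": [0,0,0],"gripper": 1},
    {"offset": [5,1.6,0],"rot": [0,0,0],"gripper": 1},
    {"offset": [8,2.5,0],"rot": [0,0,0],"gripper": 1},
    {"offset": [9.7,3.1,0],"rot": [0,0,0],"gripper": 1},
    {"offset": [9.7,3.1,2],"rot": [0,0,0],"gripper": 1},
    {"offset": [9.7,3.1,5],"rot": [0,0,0],"gripper": 1},
    {"offset": [9.7,3.1,8],"rot": [0,0,0],"gripper": 1},
    {"offset": [9.7,3.1,10.5],"rot": [0,0,0],"gripper": 1},
    {"offset": [9.7,3.1,11.2],"rot": [0,0,0],"gripper": 1},
    {"offset": [9.7,3.1,11.2],"rot": [0,0,0],"gripper": 1},
    {"offset": [9.7,3.1,11.2],"rot": [0,0,0],"gripper": 1}
  ]
}}

```text
time_s: 9.95
eef_pos: [445.4, 84.8, 202.3]
ee_rot: [0.0, 0.684, 0.73, 0.0]
force: [0.0, 0.0, -1.4]
grip_width: 0.214
grip_force: 29.5
```

Run:
```python
from h import *
to(510,89.3,203)
S=cam("side"); x0,y0=240,130
a=cv2.resize(S["color"][y0:y0+150,x0:x0+180],None,fx=4,fy=4,interpolation=cv2.INTER_CUBIC)
cv2.imwrite("pics/g.png",a[...,::-1])
p=sense()["eef_pos"]
f=lambda q:((proj(S,q)-[x0,y0])*4).round().tolist()
print("brush top,collar under,tip",f([p-[0,0,30],p-[0,0,90],p-[0,0,162]]))
sx=np.array([.998,.065,0]);sy=np.array([-.065,.998,0]);F=np.array([510,89.3,100.])
print("notch: centre, end, front edge L/R(13)",f([F,F+13*sx,F-24*sx+13*sy,F-24*sx-13*sy]),"plate corners",f([F-24*sx-28*sy,F-24*sx+168*sy,F+168*sy+36*sx,F-28*sy+36*sx]))
print("spout collar",f([F+70*sy]),"bottle",f([F+140*sy]))
```

```text
t 9.95 at [445.4  84.8 202.3] psi 93.72 offset cm [ 0.03  6.48 -0.07] rot [0.06 0.01 0.02]
brush top,collar under,tip [[411.0, 181.0], [410.0, 285.0], [409.0, 401.0]]
notch: centre, end, front edge L/R(13) [[302.0, 286.0], [281.0, 283.0], [332.0, 303.0], [350.0, 284.0]] plate corners [[361.0, 274.0], [198.0, 435.0], [88.0, 411.0], [266.0, 258.0]]
spout collar [[246.0, 339.0]] bottle [[182.0, 398.0]]
```

View pics/g.png

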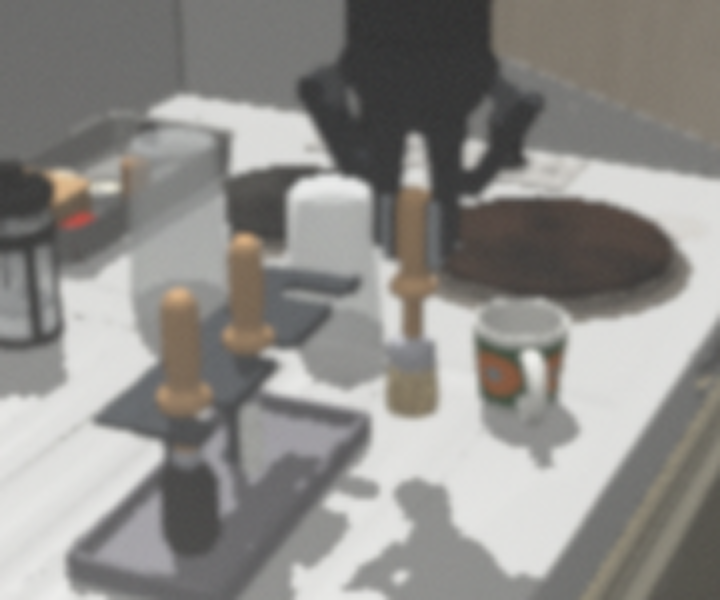

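The seen plate corners, hanging collars and held brush (413, 190..410) all sit about (+2,+8) crop px from prediction. That is a common calibration bias, so the alignment is good to about 1 mm. Sliding in.

Call:
{"fn": "step_arm", "kwargs": {
  "plan": [
    {"offset": [0,1,0],"rot": [0,0,0],"gripper": 1},
    {"offset": [0,2,0],"rot": [0,0,0],"gripper": 1},
    {"offset": [0,3,0],"rot": [0,0,0],"gripper": 1},
    {"offset": [0,3.8,0],"rot": [0,0,0],"gripper": 1},
    {"offset": [0,4.5,0],"rot": [0,0,0],"gripper": 1},
    {"offset": [0,4.8,0],"rot": [0,0,0],"gripper": 1},
    {"offset": [0,4.8,0],"rot": [0,0,0],"gripper": 1}
  ]
}}

```text
time_s: 10.7
eef_pos: [493.2, 88.0, 201.3]
ee_rot: [-0.0, 0.684, 0.73, -0.0]
force: [-0.4, 0.4, -1.9]
grip_width: 0.214
grip_force: 29.6
```

Call:
{"fn": "step_arm", "kwargs": {
  "plan": [
    {"offset": [0,0.5,0],"rot": [0,0,0],"gripper": 1},
    {"offset": [0,1,0],"rot": [0,0,0],"gripper": 1},
    {"offset": [0,1.5,0],"rot": [0,0,0],"gripper": 1},
    {"offset": [0,1.7,0],"rot": [0,0,0],"gripper": 1},
    {"offset": [0,1.7,0],"rot": [0,0,0],"gripper": 1},
    {"offset": [0,1.7,0],"rot": [0,0,0],"gripper": 1}
  ]
}}

```text
time_s: 11.3
eef_pos: [509.9, 89.1, 201.3]
ee_rot: [-0.0, 0.684, 0.73, -0.0]
force: [0.3, 0.3, -0.5]
grip_width: 0.215
grip_force: 29.6
```

Run:
```python
from h import *
to(510,89.3,190)
S=cam("side"); x0,y0=240,150
a=cv2.resize(S["color"][y0:y0+120,x0:x0+150],None,fx=5,fy=5,interpolation=cv2.INTER_CUBIC)
cv2.imwrite("pics/i.png",a[...,::-1])
```

```text
t 11.3 at [509.9  89.1 201.3] psi 93.73 offset cm [0.02 0.02 1.13] rot [-0.02 -0.    0.03]
```

View pics/i.png

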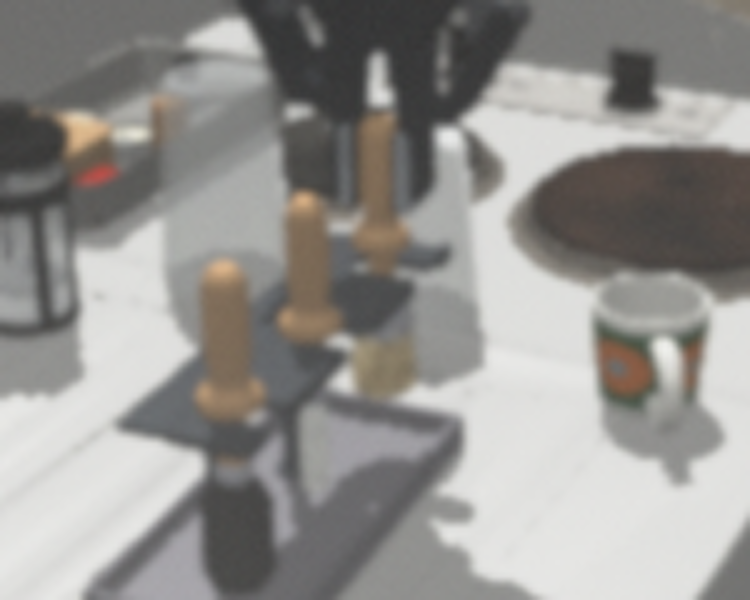

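The brush's neck is in the notch, with its collar at (382,237) above the plate, in line with the other collars at (308,320) and (230,395). Lowering.

Call:
{"fn": "step_arm", "kwargs": {
  "plan": [
    {"offset": [0,0,0.3],"rot": [0,0,0],"gripper": 1},
    {"offset": [0,0,0.6],"rot": [0,0,0],"gripper": 1},
    {"offset": [0,0,0.9],"rot": [0,0,0],"gripper": 1},
    {"offset": [0,0,1],"rot": [0,0,0],"gripper": 1},
    {"offset": [0,0,1],"rot": [0,0,0],"gripper": 1},
    {"offset": [0,0,1],"rot": [0,0,0],"gripper": 1}
  ]
}}

```text
time_s: 11.95
eef_pos: [510.0, 89.1, 191.4]
ee_rot: [0.0, 0.684, 0.73, 0.0]
force: [-0.1, 0.8, 0.3]
grip_width: 0.216
grip_force: 29.6
```

Call:
{"fn": "step_arm", "kwargs": {
  "plan": [
    {"offset": [0,0,0.1],"rot": [0,0,0],"gripper": 1},
    {"offset": [0,0,0.1],"rot": [0,0,0],"gripper": 1},
    {"offset": [0,0,0.1],"rot": [0,0,0],"gripper": 1}
  ]
}}

```text
time_s: 12.25
eef_pos: [510.0, 89.0, 190.4]
ee_rot: [-0.0, 0.684, 0.73, 0.0]
force: [-0.4, -0.7, -0.5]
grip_width: 0.214
grip_force: 29.8
```

Call:
{"fn": "step_arm", "kwargs": {
  "plan": [
    {"offset": [0,0,0.1],"rot": [0,0,0],"gripper": 1},
    {"offset": [0,0,0.1],"rot": [0,0,0],"gripper": 1},
    {"offset": [0,0,0.1],"rot": [0,0,0],"gripper": 1}
  ]
}}

```text
time_s: 12.55
eef_pos: [510.0, 89.1, 190.3]
ee_rot: [0.0, 0.684, 0.73, 0.0]
force: [-3.7, -0.6, 7.5]
grip_width: 0.212
grip_force: 30.6
```

Contact at the expected height. Easing off a little and releasing.

Call:
{"fn": "step_arm", "kwargs": {
  "plan": [
    {"offset": [0,0,-0.08],"rot": [0,0,0],"gripper": 1},
    {"offset": [0,0,-0.08],"rot": [0,0,0],"gripper": 2},
    {"offset": [0,0,-0.08],"rot": [0,0,0],"gripper": 2.5},
    {"offset": [0,0,-0.08],"rot": [0,0,0],"gripper": 3.5},
    {"offset": [0,0,-0.08],"rot": [0,0,0],"gripper": 4.5},
    {"offset": [0,0,-0.08],"rot": [0,0,0],"gripper": 4.5},
    {"offset": [0,0,-0.08],"rot": [0,0,0],"gripper": 4.5}
  ]
}}

```text
time_s: 13.25
eef_pos: [510.0, 89.0, 190.2]
ee_rot: [-0.0, 0.684, 0.73, 0.0]
force: [-0.1, 0.3, -0.0]
grip_width: 0.531
grip_force: 0.0
```

Call:
{"fn": "step_arm", "kwargs": {
  "plan": [
    {"offset": [0,0,-1.5],"rot": [0,0,0],"gripper": 4.5},
    {"offset": [0,0,-3],"rot": [0,0,0],"gripper": 4.5},
    {"offset": [0,0,-5],"rot": [0,0,0],"gripper": 4.5},
    {"offset": [0,0,-7],"rot": [0,0,0],"gripper": 4.5},
    {"offset": [0,0,-9],"rot": [0,0,0],"gripper": 4.5},
    {"offset": [0,-2,-9],"rot": [0,0,0],"gripper": 4.5},
    {"offset": [0,-6,-9],"rot": [0,0,0],"gripper": 4.5},
    {"offset": [0,-10,-9],"rot": [0,0,0],"gripper": 4.5},
    {"offset": [0,-13,-9],"rot": [0,0,0],"gripper": 4.5},
    {"offset": [0,-13,-9],"rot": [0,0,0],"gripper": 4.5},
    {"offset": [0,-13,-9],"rot": [0,0,0],"gripper": 4.5}
  ]
}}

```text
time_s: 14.35
eef_pos: [380.4, 80.6, 280.7]
ee_rot: [0.001, 0.684, 0.73, 0.0]
force: [0.4, -0.0, 0.6]
grip_width: 0.524
grip_force: 0.0
```

Run:
```python
from h import *
S=cam("side"); x0,y0=240,150
a=cv2.resize(S["color"][y0:y0+120,x0:x0+150],None,fx=5,fy=5,interpolation=cv2.INTER_CUBIC)
cv2.imwrite("pics/j.png",a[...,::-1])
```

```text
(no output)
```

View pics/j.png

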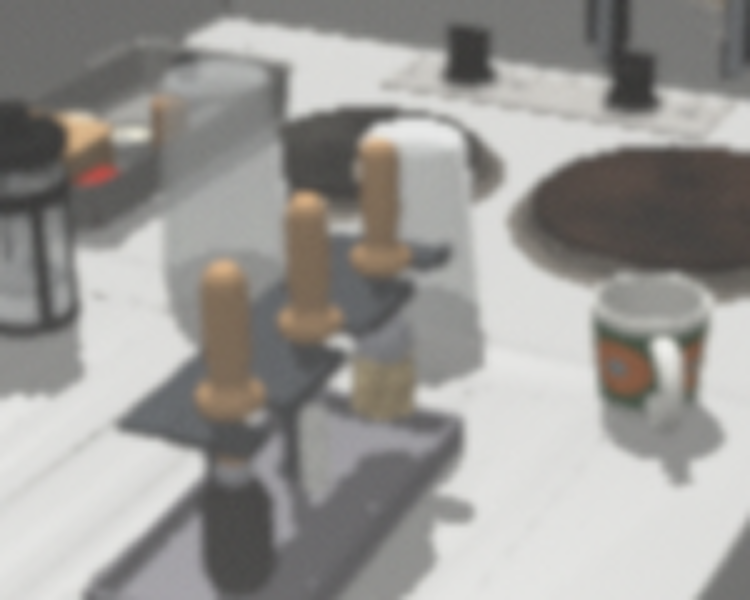

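The brush hangs upright in the free notch with its collar at (380,255) flat on the plate. The other brushes, the cup and the tumbler have not moved, and the gripper is clear.

```bash
python3 -c "
from rig import *
print(finish_job())"
```

```text
the job is handed in; nothing more can be done
None
```

I pressed the brush gently (about 2.5 N) on the cup's bottom, lifted it out and hung it upright in the empty notch. The last picture shows its collar flat on the plate and the cup, other brushes and tumbler unmoved. I handed the job in at about 14 s, and no verdict came back.

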